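# Square a cabinet door in the jig and snug the clamp shoe

## Task

Push the small wooden cabinet door flat along the jig board, never lifting it, into the corner of the jig, so that its long edge lies tight against the long fence on the far side and its left end tight against the end stop. Then push the sliding clamp shoe along its slot until its rubber face bears against the door's right end. Leave the door so, square in its corner, and leave the other things on the bench where they are.

Things in the scene. Friction and masses are not known exactly. Their poses are not given: they have to be found in the camera images.
- jig: Fixed squaring jig on the bench: white-faced board 260 mm (its x) x 460 mm (its y) x 12 mm thick. Origin: centre of the board's underside, at bench height; x points away from the robot, y to the robot's left, z up; turned at most 0.18 rad. Two fixed wooden bars on it, tops 34 mm above the bench, meet in a square corner at its far left: the long fence and the end stop.
- fence_face (a point): Point on the door-side face of the long fence, at its foot; in the jig's frame at x = +95, y = +70, z = 12 mm. The fence is 28 mm thick and runs along the jig's y from -120 to +220 mm; its face looks to the robot.
- stop_face (a point): Point on the door-side face of the end stop, at its foot; in the jig's frame at x = +50, y = +160, z = 12 mm. The stop is 28 mm thick and runs along the jig's x from -20 to +95 mm; its face looks to the right (-y).
- door: Loose cabinet door of pale wood lying flat on the jig board: 90 mm (its x) x 180 mm (its y) x 18 mm thick, about 0.22 kg, a frame with a centre panel recessed 5 mm. Origin: centre of its underside (12 mm above the bench). Its axes are the jig's, turned at most 0.25 rad at the start. Home, its origin is at x = +50, y = +70 mm in the jig's frame.
- shoe (a joint): Travel of the clamp shoe along the jig's +y, in m (0 to 0.18; starts at 0 to 0.03). It stays where it is left; sliding it takes about 3 N. It meets a door that is home at 0.17.
- shoe_face (a point): Centre of the clamp shoe's rubber face, looking to the jig's +y; in the jig's frame at x = +50, y = -190 mm plus the joint value, 30 mm above the bench. The shoe is a wooden block 60 mm wide (jig x), 35 mm long (from the face to -y), from 13 to 47 mm above the bench, with a screw head on top (to 52 mm). It runs in a dark slot, flush with the board, at the right of the jig.
- offcut: Loose offcut of pale wood, 36 x 60 x 18 mm, lying on the near right corner of the jig board. Leave alone. Origin: centre of its underside.
- dowel: Loose stub of wooden dowel, 26 mm across, 30 mm tall, standing on the near left corner of the jig board. Leave alone. Origin: centre of its underside.
- glue: Glue bottle, 58 mm across, 150 mm tall, standing on the bench beyond the long fence. Leave alone. Origin: centre of its underside.
- screws: Glass jar of screws, 64 mm across, 75 mm tall, on the bench beyond the long fence. Leave alone. Origin: centre of its underside.
- tape: Tape measure, 62 x 36 x 62 mm, standing on the bench beyond the long fence. Leave alone. Origin: centre of its underside.
- driver: Screwdriver lying on the bench left of the jig, along its own x: 200 mm long, handle (to -x) 26 mm thick. Origin: under its middle. Leave alone.
- square: Try square lying flat on the bench right of the jig: stock 100 mm along its y, blade 150 mm along its +x, 16 mm high. Leave alone. Origin: under the middle of the stock.
Not all that is in view belongs to the job. Leave any blue look-alike of the door alone.

How it is judged (in metres and radians):
On the way, in this order (a step that is already met when the one before it is completed fails the run):
1. the door lies home in the corner, against the long fence and the end stop (x of door in the frame of jig above 0.046 m and y of door in the frame of jig above 0.066 m and angle between the y axis of door and the y axis of jig, either way round below 0.025 rad and height (world z) of door below 0.015 m and angle between door's own z axis and vertical below 0.04 rad), for 0.2 s.
2. the clamp shoe bears against the right end of the door (all of step 1 and y of shoe_face in the frame of door above -0.0935 m), for 0.2 s.
At the end, for the whole second after the job is handed in: The door lies flat on the board within 4 mm of home against both the long fence and the end stop and square to them within 0.025 rad, at rest, and the clamp shoe's face is within 3.5 mm of its right end (all of step 2 and linear speed of door below 0.01 m/s); the robot touches nothing.
It fails at once if the door is lifted or tipped off the board (height (world z) of door above 0.02 m or angle between door's own z axis and vertical above 0.1 rad).
It fails at once if another thing on the bench is displaced by more than 20 mm (distance of any of offcut, dowel, glue, screws, tape, driver, square from where it was at the start of the episode above 0.02 m).
It also fails if it takes over 51 s, if anything falls off the work surface, if the arm or the gripper's body presses on something with over 40 N, if the wrist force passes 120 N, or if a joint passes its speed limit or range.

## Robot

A 6-joint arm with a two-finger parallel gripper is mounted at the origin on the work surface. World frame = base frame: x ahead of the robot, y to its left, z up, the work surface at z = 0. Lengths are in mm, angles in rad, forces in N, time in s.
With the tool pointing down it reaches from about 350 to 950 mm from the base axis. Payload 17.4 kg.
Tool frame: the origin (TCP) lies midway between the tips of the shut fingers; the grasp point (between the pads) lies 19 mm behind it; z points along the fingers, y is the line along which they close (so a half turn about z gives the same grasp; the last joint's range is limited). The gripper opens to 93 mm and grips with 3 to 60 N. Pads are 15 mm wide; open, the fingers measure 128 mm over their backs; the gripper's body (75 mm by 188 mm) begins 65 mm behind the grasp point.
Start: joints at [-1.249, 0.116, 1.442, -0, 1.584, -0.038], TCP at [237.65, -631.787, 218.646] pointing down, gripper open.
Joint ranges: [-2.83, 2.83], [-0.83, 2.19], [0.07, 2.5], [-1.14, 4.28], [0.01, 3], [-2.97, 2.97]. Speed limits (rad/s): [1.89, 1.89, 2.22, 3.14, 3.14, 3.14].

## Interface

Orientations are given as a unit quaternion [x, y, z, w].
In Python, from station import env gives the robot as it stands. The module is installed in compiled form; this text tells all that it offers.
- The arm moves only by the tool jog_arm, never from a script. Its argument "deltas" is a list of rows, each a list of 3 entries, a list of its own where there are three numbers: the shift along the tool's x, y, z in units of 2.5 cm (1.0 is 2.5 cm), then the turn, a rotation vector about the tool's x, y, z in units of 0.08 rad (1.0 is 0.08 rad), then the opening, from 0 (shut) to 1 (fully open). A call has 1 to 5 rows; each row shifts and turns the commanded pose from where the row before left it, along the tool's axes as they then stand; what a row does not reach is not made up. A row lasts 1/12 s, in which the tool goes at most 41.7 mm and 7.16 degrees, less where a joint would pass 70% of its speed; a pose out of reach is approached as far as the arm can. A call with a number of a shift or a turn outside -1 to 1 is refused whole. A call with a gripper value outside its range is refused whole. The fingers move at their own pace and stop on an object; the grip force is fixed at half the most. Time passes only in rows, so rows that do not move let the fingers close. It gives the time, the measured TCP pose, the force, the opening and the grip force at its end, in the units of the state.
- env.sense(): the state, without advancing time (a new reading comes with each control period).
- env.snapshot(name): name is "side" or "top"; returns (picture, depth): 384x512x3 uint8, red, green, blue; 384x512 float32, mm along the optical axis (not along the pixel's ray), 0 where there is no reading.
- env.get_calibration(name): a dict with "fov_y" (degrees; the focal length in pixels is half the picture's height over the tangent of half this angle, whatever the lens; pixels are square), "cx", "cy" (the principal point, pixels), "k1" (the pictures are not rectified: a ray, as slopes to the right and down, at radius r is drawn at 1 + k1 r^2 times it, then the intrinsics apply), "pose" (4x4, takes a point from camera to world coordinates). Camera axes: x right, y up, looking along -z (the intrinsics and any distortion apply to the point x, -y, -z); pixel columns grow to the right and rows downward; lengths in mm; the calibration is good to about 2 mm. A picture is of the moment at which its call begins. get_calibration takes no time and is no camera call.
- env.close_job(): hands the job in; it is judged then, once.
Trained networks look in the newest picture that a camera, given by its name, has taken for a name from the list of things; names that differ only in an ending like _2 or _b are one class to them, and where a whole thing is asked for, a point or a joint stands for the part that bears it (a point fixed in the world has none). Each returns a list of dicts, best first, with "p" (0 to 1); they miss things now and then, are a little off and sometimes report something else, mostly with a low value. They report only what shows in the picture. A call takes as long as a camera call. They do not tell look-alikes from the thing itself.
- env.look_for(camera, target): "location" ([x, y, z] in mm, in the coordinates of the camera as it stood for that picture, good to about 4 mm: the middle of the surface that is visible of it).
The state is a dict: "clock": time; "q": joint angles; "dq": joint speeds; "joint_efforts": joint torques, N m; "position": TCP position; "tool_rot": TCP orientation; "force": force on the tool from outside, world axes, zero at the start; "wrist_torque": the same for the moment, N m; "width": finger opening in mm; "gripper_force": force on a finger pad.
Only numpy, scipy, OpenCV 4.12 (cv2) and the standard library are available. Lean on these libraries where they do the work, as an engineer would, in place of code of your own. Each camera call takes 0.05 s, during which the arm holds its last target. There are 200 camera calls.

## Working session

There is one attempt and no reset: what is moved stays moved. The work goes in short steps, Python scripts to look and compute and a tool call to move; the robot and the scene stay as the last step left them, time stands still between calls to the robot, and variables do not carry over. Pictures are saved under pics/ and viewed, at most 10 in all, crops included, and the job is handed in when it is done.

Besides the shell and the picture viewer there is one more tool, called after "Emit:" by a JSON object that holds its "method" and its "body", one argument or row to a line. jog_arm: Moves the arm, as the interface text tells. Shifts and turns lie within -1 to 1; 1 stands for 2.5 cm of shift or 0.08 rad of turn. Its arguments: {"type":"object","properties":{"deltas":{"type":"array","items":{"type":"array"}}},"required":["deltas"]}

```bash
mkdir -p pics; cat > h.py <<'E'
import numpy as np, cv2
from station import env
def cal(n):
    c=env.get_calibration(n); f=192/np.tan(np.radians(c['fov_y'])/2)
    return f,c['cx'],c['cy'],c['k1'],np.array(c['pose'])
def ray(n,u,v):
    f,cx,cy,k1,P=cal(n)
    d=np.array([(u-cx)/f,(v-cy)/f]); s=d.copy()
    for _ in range(20): s=d/(1+k1*(s@s))
    return P[:3,3],P[:3,:3]@np.array([s[0],-s[1],-1]),P
def onplane(n,u,v,z):
    o,r,_=ray(n,u,v); return o+r*(z-o[2])/r[2]
def proj(n,p):
    f,cx,cy,k1,P=cal(n)
    q=P[:3,:3].T@(np.array(p)-P[:3,3]); s=np.array([q[0],-q[1]])/-q[2]
    s=s*(1+k1*(s@s)); return s*f+[cx,cy]
def w(n,l):
    P=cal(n)[4]; return P[:3,:3]@np.array(l)+P[:3,3]
def save(n,name,scale=1.5):
    im,d=env.snapshot(n); cv2.imwrite('pics/'+name,cv2.resize(im[:,:,::-1],None,fx=scale,fy=scale)); return im,d
E
python3 - <<'E'
from h import *
for n in('top','side'):
    im,d=save(n,n+'0.png'); np.savez(n+'0.npz',im=im,d=d)
    print(n,np.round(cal(n)[4],3).tolist(),cal(n)[:4])
    for t in ('jig','door','shoe','offcut','dowel'):
        if n=='side' and t!='door' : continue
        print(t,[(np.round(w(n,r['location'])).tolist(),round(r['p'],2)) for r in env.look_for(n,t)[:3]])
print(env.sense())
E
```

```text
top [[-0.0, 0.989, -0.15, 371.819], [-1.0, -0.002, -0.009, 27.913], [-0.009, 0.15, 0.989, 892.667], [0.0, 0.0, 0.0, 1.0]] (np.float64(350.88472385190937), 249.25165472478588, 188.5828951617726, 0.0007154335519054908)
jig [([519.0, 86.0, 5.0], 0.66), ([723.0, -48.0, 101.0], 0.41)]
door [([238.0, -263.0, 14.0], 0.96), ([531.0, 94.0, 28.0], 0.89), ([241.0, 319.0, 18.0], 0.58)]
shoe [([579.0, -110.0, 46.0], 0.76)]
offcut [([430.0, -95.0, 32.0], 0.88)]
dowel []
side [[-0.736, 0.453, -0.502, 74.515], [-0.677, -0.495, 0.545, 538.196], [-0.002, 0.741, 0.671, 666.555], [0.0, 0.0, 0.0, 1.0]] (np.float64(373.12939083897675), 257.1046022855928, 194.13831784543544, -0.029333533353986845)
door [([264.0, 306.0, 14.0], 0.92), ([524.0, 111.0, 29.0], 0.81), ([491.0, -275.0, 7.0], 0.51)]
{'clock': 0.4, 'q': array([-1.24881261e+00,  1.16092519e-01,  1.44168560e+00,  1.37182368e-06,
        1.58403836e+00, -3.77701822e-02]), 'dq': array([-0.00139703,  0.0007912 , -0.00098958,  0.00064113,  0.00035756,
        0.00138306]), 'joint_efforts': array([-6.83844228e-04, -7.20182920e+01, -6.22080803e+01,  7.79906195e-02,
        1.92945579e-02,  6.33877249e-06]), 'position': array([ 237.6307531 , -631.75555314,  218.53054879]), 'tool_rot': array([ 9.83865707e-01,  1.78908517e-01, -1.51715740e-05, -1.10884770e-04]), 'force': array([ 0.33187079, -0.28727087,  0.04998465]), 'wrist_torque': array([ 0.04452553, -0.00665333,  0.0121199 ]), 'gripper_force': 0.0, 'width': 93.17052763330986}
```

View pics/top0.png

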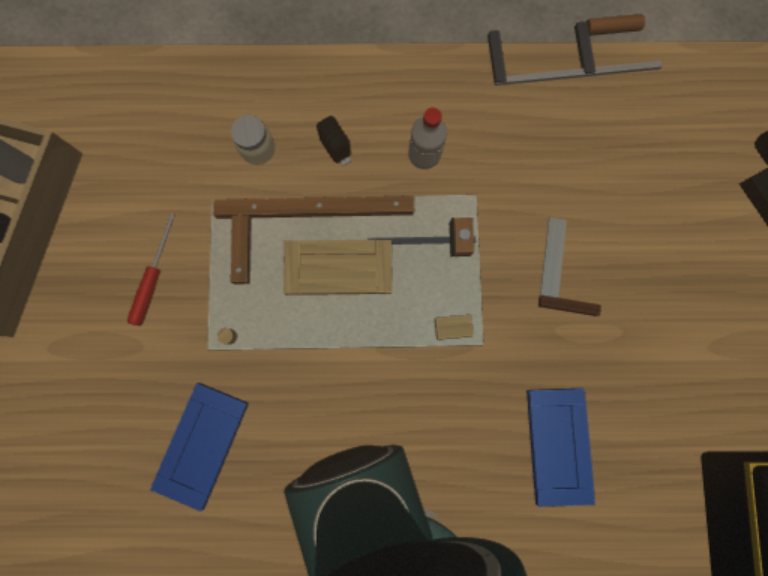

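View pics/side0.png

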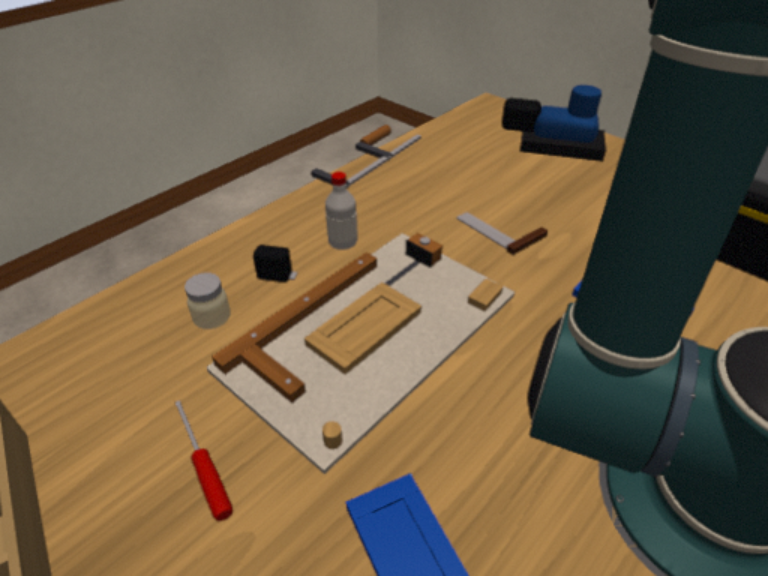

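The top picture shows the jig board with corners near (210,200), (477,195), (483,345) and (208,349). The pale door lies at (285–391, 240–295), the shoe at (462,237), the offcut at (454,327) and the dowel at (227,336). The blue panels are decoys. The side view agrees, and nothing lies between the door and its corner.

```bash
cat >> h.py <<'E'
def quad(mask):
    c=max(cv2.findContours(mask.astype(np.uint8),0,1)[0],key=cv2.contourArea)
    return c[:,0,:]
def rect(n,mask,z):
    pts=np.array([onplane(n,u,v,z)[:2] for u,v in quad(mask)],np.float32)
    r=cv2.minAreaRect(pts); b=cv2.boxPoints(r); e=[b[1]-b[0],b[2]-b[1]]
    l=max(e,key=np.linalg.norm); l=l if l[1]>0 else -l
    return np.array(r[0]),sorted(r[1]),np.arctan2(-l[0],l[1])
def doormask(im,c):
    hsv=cv2.cvtColor(im,cv2.COLOR_RGB2HSV)
    m=np.zeros(im.shape[:2],np.uint8); roi=(slice(125,240),slice(140,330))
    m[roi]=((hsv[...,1]>75)[roi]); m=cv2.morphologyEx(m,cv2.MORPH_OPEN,np.ones((3,3)))
    n,l,s,ce=cv2.connectedComponentsWithStats(m); 
    return m,l,s,ce
E
python3 - <<'E'
from h import *
im=np.load('top0.npz')['im']
hsv=cv2.cvtColor(im,cv2.COLOR_RGB2HSV)
for u,v in((200,220),(225,177),(215,137),(308,158),(260,160),(100,200)): print(u,v,hsv[v,u])
b=(hsv[...,1]<60)&(hsv[...,2]>70); b[:125]=0;b[240:]=0;b[:,:130]=0;b[:,325:]=0
print('jig',rect('top',cv2.morphologyEx(b.astype(np.uint8),cv2.MORPH_OPEN,np.ones((3,3))),12))
m,l,s,ce=doormask(im,0)
for i in range(1,len(s)):
    if s[i,4]>60: print(i,s[i],rect('top',l==i,30))
E
```

```text
200 220 [ 24  39 137]
225 177 [ 20 109 129]
215 137 [ 14 141 101]
308 158 [ 50   6 121]
260 160 [ 20  98 115]
100 200 [ 13 137  82]
jig (array([527.34936523,  86.7419281 ]), [258.1334228515625, 458.1594543457031], np.float32(0.016803598))
1 [ 140  125  190  115 5989] (array([522.6171875,  74.3711853]), [289.3241271972656, 483.6515197753906], np.float32(-0.0031450756))
2 [302 145  14  26 287] (array([ 581.76812744, -113.81694031]), [32.79682159423828, 64.51514434814453], np.float32(1.5680916))
3 [ 189  160   72   36 2573] (array([531.19549561,  97.72027588]), [89.00782775878906, 178.24293518066406], np.float32(-0.0013625167))
4 [290 210  25  16 353] (array([430.53204346, -94.2148056 ]), [35.420143127441406, 59.684547424316406], np.float32(0.08965228))
5 [145 219  12  10 105] (array([416.36416626, 278.10702515]), [22.02436065673828, 27.49231719970703], np.float32(-0.0005594604))
```

Emit:
{"method": "jog_arm", "body": {
  "deltas": [
    [[0, 0, 0], [0, 0, 1], 1],
    [[0, -1, 0], [0, 0, 1], 1],
    [[0, -1, 0], [0, 0, 1], 1],
    [[0, -1, 0], [0, 0, 1], 1],
    [[0, -1, 0], [0, 0, 0], 1]
  ]
}}

```text
clock: 0.82
position: [221.3, -532.4, 218.4]
tool_rot: [1.0, 0.017, -0.0, -0.0]
force: [0.0, -0.4, 0.3]
width: 93.2
gripper_force: 0.0
```

Emit:
{"method": "jog_arm", "body": {
  "deltas": [
    [[1, -1, 0], [0, 0, 0.2], 1],
    [[1, -1, 0], [0, 0, 0], 1],
    [[1, -1, 0], [0, 0, 0], 1],
    [[1, -1, 0], [0, 0, 0], 1],
    [[1, -1, 0], [0, 0, 0], 1]
  ]
}}

```text
clock: 1.23
position: [344.2, -403.7, 218.9]
tool_rot: [1.0, 0.012, 0.0, 0.0]
force: [0.6, -0.4, -0.3]
width: 93.2
gripper_force: 0.0
```

Emit:
{"method": "jog_arm", "body": {
  "deltas": [
    [[1, -1, 0], [0, 0, 0], 1],
    [[1, -1, 0], [0, 0, 0], 1],
    [[1, -1, 0], [0, 0, 0], 1],
    [[1, -1, 0], [0, 0, 0], 1],
    [[0, -1, 0], [0, 0, 0], 1]
  ]
}}

```text
clock: 1.65
position: [442.9, -276.0, 218.3]
tool_rot: [1.0, 0.013, 0.0, -0.0]
force: [0.4, 0.3, -0.4]
width: 92.9
gripper_force: 0.0
```

Emit:
{"method": "jog_arm", "body": {
  "deltas": [
    [[0, -1, 0], [0, 0, 0], 1],
    [[0, -1, 0], [0, 0, 0], 1],
    [[0, -1, 0], [0, 0, 0], 1],
    [[0, -1, 0], [0, 0, 0], 1],
    [[0, -1, 0], [0, 0, 0], 1]
  ]
}}

```text
clock: 2.07
position: [437.2, -151.7, 218.8]
tool_rot: [1.0, 0.012, 0.0, 0.0]
force: [-0.5, 0.7, 0.6]
width: 93.0
gripper_force: 0.0
```

Emit:
{"method": "jog_arm", "body": {
  "deltas": [
    [[0, -1, 0], [0, 0, 0], 1],
    [[0, -1, 0], [0, 0, 0], 1],
    [[0, -1, 0], [0, 0, 0], 1],
    [[0, -1, 0], [0, 0, 0], 1],
    [[0, -1, 0], [0, 0, 0], 1]
  ]
}}

```text
clock: 2.48
position: [434.1, -26.7, 218.9]
tool_rot: [1.0, 0.012, 0.0, 0.0]
force: [0.8, -0.8, -0.8]
width: 93.2
gripper_force: 0.0
```

Emit:
{"method": "jog_arm", "body": {
  "deltas": [
    [[0.2, -1, 0], [0, 0, 0.1], 1],
    [[0.2, -1, 0], [0, 0, 0], 1],
    [[0.2, -1, 0], [0, 0, 0], 1],
    [[0.2, -1, 0], [0, 0, 0], 1],
    [[0.2, -1, 0], [0, 0, 0], 1]
  ]
}}

```text
clock: 2.9
position: [457.2, 98.9, 218.9]
tool_rot: [1.0, 0.008, 0.0, -0.0]
force: [-0.3, -0.3, 0.2]
width: 92.7
gripper_force: 0.0
```

Emit:
{"method": "jog_arm", "body": {
  "deltas": [
    [[0, 0, 1], [0, 0, 0], 1],
    [[0, 0, 1], [0, 0, 0], 1],
    [[0, 0, 1], [0, 0, 0], 1],
    [[0, 0, 1], [0, 0, 0], 1],
    [[0, 0, 1], [0, 0, 0], 1]
  ]
}}

```text
clock: 3.32
position: [457.1, 97.6, 92.6]
tool_rot: [1.0, 0.008, 0.0, -0.0]
force: [1.1, -0.6, 0.1]
width: 92.6
gripper_force: 0.0
```

Emit:
{"method": "jog_arm", "body": {
  "deltas": [
    [[0, 0, 1], [0, 0, 0], 1],
    [[0, 0, 1], [0, 0, 0], 1],
    [[0, 0, 0.6], [0, 0, 0], 1],
    [[0, 0, 0.3], [0, 0, 0], 1],
    [[0, 0, 0], [0, 0, 0], 1]
  ]
}}

```text
clock: 3.73
position: [456.5, 97.4, 19.8]
tool_rot: [1.0, 0.008, -0.001, 0.0]
force: [-0.1, -0.3, -0.2]
width: 93.6
gripper_force: 0.0
```

Emit:
{"method": "jog_arm", "body": {
  "deltas": [
    [[0.4, 0, 0], [0, 0, 0], 1],
    [[0.3, 0, 0], [0, 0, 0], 1],
    [[0.25, 0, 0], [0, 0, 0], 1],
    [[0.25, 0, 0], [0, 0, 0], 1],
    [[0.25, 0, 0], [0, 0, 0], 1]
  ]
}}

```text
clock: 4.15
position: [494.5, 98.2, 21.7]
tool_rot: [1.0, 0.008, 0.0, -0.0]
force: [-3.1, -0.2, 2.3]
width: 92.8
gripper_force: 1.4
```

Emit:
{"method": "jog_arm", "body": {
  "deltas": [
    [[0.25, 0, 0], [0, 0, 0], 1],
    [[0.25, 0, 0], [0, 0, 0], 1],
    [[0.2, 0, 0], [0, 0, 0], 1],
    [[0.15, 0, 0], [0, 0, 0], 1],
    [[0.1, 0, 0], [0, 0, 0], 1]
  ]
}}

```text
clock: 4.57
position: [517.7, 98.5, 21.1]
tool_rot: [1.0, 0.008, -0.0, 0.0]
force: [-3.5, -0.3, 1.6]
width: 93.4
gripper_force: 1.5
```

Emit:
{"method": "jog_arm", "body": {
  "deltas": [
    [[0.1, 0, 0], [0, 0, 0], 1],
    [[0.08, 0, 0], [0, 0, 0], 1],
    [[0.08, 0, 0], [0, 0, 0], 1],
    [[0, 0, 0], [0, 0, 0], 1]
  ]
}}

```text
clock: 4.9
position: [521.8, 98.5, 21.1]
tool_rot: [1.0, 0.008, -0.003, 0.0]
force: [-23.2, -2.0, 16.2]
width: 93.0
gripper_force: 11.8
```

Emit:
{"method": "jog_arm", "body": {
  "deltas": [
    [[-0.3, 0, 0], [0, 0, 0], 1],
    [[-0.5, 0, 0], [0, 0, 0], 1],
    [[0, 0, -1], [0, 0, 0], 1],
    [[0, 0, -1], [0, 0, 0], 0],
    [[0, 0.5, -0.5], [0, 0, 0], 0]
  ]
}}

```text
clock: 5.32
position: [504.7, 86.7, 86.4]
tool_rot: [1.0, 0.009, 0.002, -0.0]
force: [-0.1, -0.2, 0.4]
width: 83.9
gripper_force: 0.0
```

Emit:
{"method": "jog_arm", "body": {
  "deltas": [
    [[0.5, 1, 0], [0, 0, 0], 0],
    [[0.5, 1, 0], [0, 0, 0], 0],
    [[0.5, 1, 0], [0, 0, 0], 0],
    [[0.5, 1, 0], [0, 0, 0], 0],
    [[0.5, 0.8, 0], [0, 0, 0], 0]
  ]
}}

```text
clock: 5.73
position: [568.8, -35.7, 83.5]
tool_rot: [1.0, 0.008, 0.0, 0.0]
force: [-0.6, 0.5, -0.5]
width: 51.0
gripper_force: 0.0
```

```bash
python3 - <<'E'
from h import *
im,d=save('top','top1.png')
m,l,s,ce=doormask(im,0)
for i in range(1,len(s)):
    if s[i,4]>60: print(i,s[i],rect('top',l==i,30))
print(env.sense()['position'],env.sense()['width'])
E
```

```text
1 [ 140  125  100   64 4123] (array([590.62023926, 187.23474121]), [166.63204956054688, 249.5269775390625], np.float32(0.046560083))
3 [303 160  13  11 118] (array([ 562.33374023, -114.31451416]), [25.63683319091797, 30.6531925201416], np.float32(-0.0022977903))
5 [145 219  12  10 106] (array([416.36416626, 278.10702515]), [22.02436065673828, 27.49231719970703], np.float32(-0.0005594604))
6 [140 232  98   8 733] (array([387.10617065, 184.19332886]), [16.937963485717773, 237.4553680419922], np.float32(-0.00027014743))
[570.31318197 -38.15939032  83.37858105] 46.78200130980415
```

View pics/top1.png

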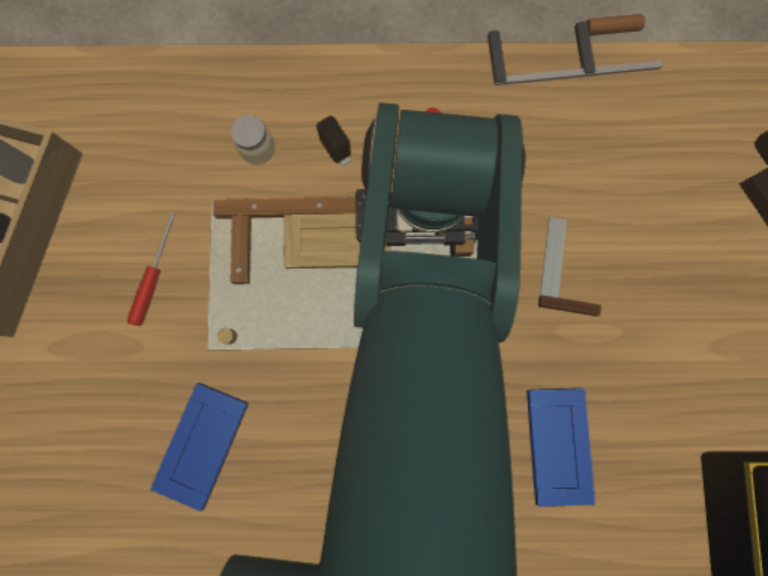

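The door is at the fence: its far edge meets the fence face at row 213, and its left end is at column 285. The shut fingers are at (430,238). The wrist overhangs the glue's cap at (432,113), so I'll check the clearance before going down.

```bash
python3 - <<'E'
from h import *
def cloud(n,d):
    f,cx,cy,k1,P=cal(n); v,u=np.mgrid[:384,:512]; s=np.stack([(u-cx)/f,(v-cy)/f],-1)
    q=np.stack([s[...,0]*d,-s[...,1]*d,-d],-1); return q@P[:3,:3].T+P[:3,3]
d=np.load('top0.npz')['d']; W=cloud('top',d)
g=W[70:112,270:300].reshape(-1,3); g=g[g[:,2]>60]; print('glue',np.median(g,0),g.min(0),g.max(0))
im,d=env.snapshot('side'); cv2.imwrite('pics/side1.png',cv2.resize(im[:,:,::-1],None,fx=1.5,fy=1.5)); W=cloud('side',d)
a=W.reshape(-1,3); a=a[(d.ravel()>0)]
for y0 in range(-140,80,20):
    b=a[(abs(a[:,1]-y0)<10)&(a[:,0]>640)&(a[:,0]<760)&(a[:,2]>85)]
    if len(b): print(y0,len(b),np.round(b.min(0)),np.round(b.max(0)))
E
```

```text
glue [727.06971579 -50.28011361 104.83317028] [371.81861984 -80.05543793  60.17802409] [760.74140843  27.91275501 892.66727619]
-60 76 [717. -67. 105.] [747. -50. 150.]
-40 210 [706. -50.  86.] [756. -30. 149.]
-20 29 [717. -30.  85.] [749. -24. 101.]
```

View pics/side1.png

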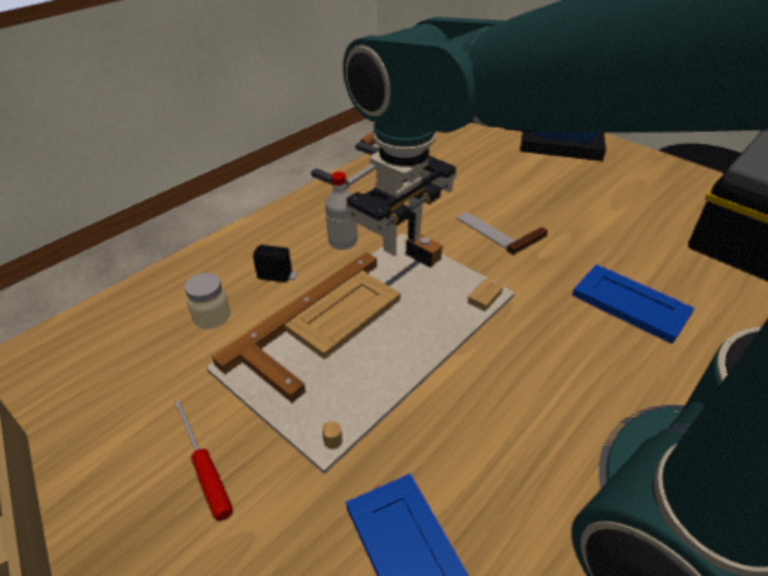

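The wrist stands well above the glue and nearer the robot, and the fingers hang between the door's right end and the shoe. It is clear to lower with the fingers closing.

Emit:
{"method": "jog_arm", "body": {
  "deltas": [
    [[0.3, 0, 0], [0, 0, 0], 0],
    [[0, 0, 0.7], [0, 0, 0], 0],
    [[0, 0, 0.8], [0, 0, 0], 0],
    [[0, 0, 0.7], [0, 0, 0], 0],
    [[0, 0, 0.3], [0, 0, 0], 0]
  ]
}}

```text
clock: 6.25
position: [574.8, -32.4, 18.7]
tool_rot: [1.0, 0.008, -0.001, -0.0]
force: [-0.6, -0.2, -0.0]
width: 9.6
gripper_force: 0.0
```

Emit:
{"method": "jog_arm", "body": {
  "deltas": [
    [[0, -0.3, 0], [0, 0, 0], 0],
    [[0, -0.25, 0], [0, 0, 0], 0],
    [[0, -0.25, 0], [0, 0, 0], 0],
    [[0, -0.25, 0], [0, 0, 0], 0],
    [[0, -0.25, 0], [0, 0, 0], 0]
  ]
}}

```text
clock: 6.67
position: [575.8, 0.1, 22.3]
tool_rot: [1.0, 0.008, 0.001, 0.0]
force: [0.4, -3.2, 2.4]
width: 0.5
gripper_force: 2.1
```

Emit:
{"method": "jog_arm", "body": {
  "deltas": [
    [[0, -0.25, 0], [0, 0, 0], 0],
    [[0, -0.25, 0], [0, 0, 0], 0],
    [[0, -0.25, 0], [0, 0, 0], 0],
    [[0, -0.25, 0], [0, 0, 0], 0],
    [[0, -0.25, 0], [0, 0, 0], 0]
  ]
}}

```text
clock: 7.08
position: [575.4, 30.9, 22.1]
tool_rot: [1.0, 0.008, 0.001, 0.0]
force: [-0.1, -5.1, 6.5]
width: 0.2
gripper_force: 4.2
```

Emit:
{"method": "jog_arm", "body": {
  "deltas": [
    [[0, -0.2, 0], [0, 0, 0], 0],
    [[0, -0.2, 0], [0, 0, 0], 0],
    [[0, -0.15, 0], [0, 0, 0], 0],
    [[0, -0.08, 0], [0, 0, 0], 0],
    [[0, -0.08, 0], [0, 0, 0], 0]
  ]
}}

```text
clock: 7.5
position: [575.1, 48.6, 22.1]
tool_rot: [1.0, 0.008, 0.001, 0.0]
force: [-0.2, -5.9, 7.1]
width: 0.6
gripper_force: 4.3
```

Emit:
{"method": "jog_arm", "body": {
  "deltas": [
    [[0, -0.07, 0], [0, 0, 0], 0],
    [[0, -0.05, 0], [0, 0, 0], 0],
    [[0, 0, 0], [0, 0, 0], 0]
  ]
}}

```text
clock: 7.75
position: [575.0, 51.6, 22.1]
tool_rot: [1.0, 0.008, 0.001, 0.0]
force: [-1.0, -4.8, 6.9]
width: 0.5
gripper_force: 3.7
```

Emit:
{"method": "jog_arm", "body": {
  "deltas": [
    [[0, -0.07, 0], [0, 0, 0], 0],
    [[0, -0.07, 0], [0, 0, 0], 0],
    [[0, 0, 0], [0, 0, 0], 0]
  ]
}}

```text
clock: 8.0
position: [575.0, 54.7, 22.1]
tool_rot: [1.0, 0.008, 0.001, 0.001]
force: [0.8, -8.3, 6.6]
width: 0.2
gripper_force: 5.2
```

Emit:
{"method": "jog_arm", "body": {
  "deltas": [
    [[0, -0.06, 0], [0, 0, 0], 0],
    [[0, -0.04, 0], [0, 0, 0], 0],
    [[0, 0, 0], [0, 0, 0], 0]
  ]
}}

```text
clock: 8.25
position: [575.0, 55.1, 22.1]
tool_rot: [1.0, 0.008, 0.001, 0.003]
force: [-0.2, -25.7, 7.3]
width: 0.6
gripper_force: 11.6
```

Emit:
{"method": "jog_arm", "body": {
  "deltas": [
    [[0, 0.3, 0], [0, 0, 0], 0],
    [[0, 0.5, 0], [0, 0, 0], 0],
    [[0, 0.3, -1], [0, 0, 0], 0],
    [[0, 0.3, -1], [0, 0, 0], 0],
    [[0, 0.6, -0.6], [0, 0, 0], 0]
  ]
}}

```text
clock: 8.67
position: [575.6, 7.5, 88.4]
tool_rot: [1.0, 0.008, 0.001, -0.0]
force: [0.6, 0.1, -0.2]
width: 0.5
gripper_force: 0.0
```

Emit:
{"method": "jog_arm", "body": {
  "deltas": [
    [[0, 1, 0], [0, 0, 0], 0],
    [[0, 1, 0], [0, 0, 0], 0],
    [[0, 1, 0], [0, 0, 0], 0],
    [[0, 1, 0], [0, 0, 0], 0],
    [[0, 1, 0], [0, 0, 0], 0]
  ]
}}

```text
clock: 9.08
position: [576.9, -118.9, 86.1]
tool_rot: [1.0, 0.008, 0.0, -0.0]
force: [0.5, 0.1, 0.5]
width: 0.4
gripper_force: 0.0
```

Emit:
{"method": "jog_arm", "body": {
  "deltas": [
    [[0, 1, 0], [0, 0, 0], 0],
    [[0, 0.8, 0], [0, 0, 0], 0],
    [[0, 0, 0], [0, 0, 0], 0]
  ]
}}

```text
clock: 9.33
position: [577.5, -165.6, 86.0]
tool_rot: [1.0, 0.007, -0.0, 0.0]
force: [0.5, 0.1, -0.2]
width: 0.6
gripper_force: 0.0
```

```bash
python3 - <<'E'
from h import *
im,d=env.snapshot('top'); np.savez('top2.npz',im=im); cv2.imwrite('pics/top2.png',cv2.resize(im[110:250,130:330,::-1],None,fx=4,fy=4,interpolation=2))
J=np.array([527.35,86.74]);t=.0168
def g(x,y,z): return np.append(J+[x*np.cos(t)-y*np.sin(t),x*np.sin(t)+y*np.cos(t)],z)
for n,p in (('fence',(95,70,34)),('stop',(50,160,34)),('dR',(50,-20,30)),('dNL',(5,160,30)),('dNR',(5,-20,30))): print(n,np.round((proj('top',g(*p))-[130,110])*4))
m,l,s,ce=doormask(im,0)
print(env.sense()['position'])
E
```

```text
fence [283. 128.]
stop [139. 201.]
dR [426. 197.]
dNL [140. 272.]
dNR [427. 267.]
[ 577.55960739 -163.99415731   85.8938593 ]
```

View pics/top2.png

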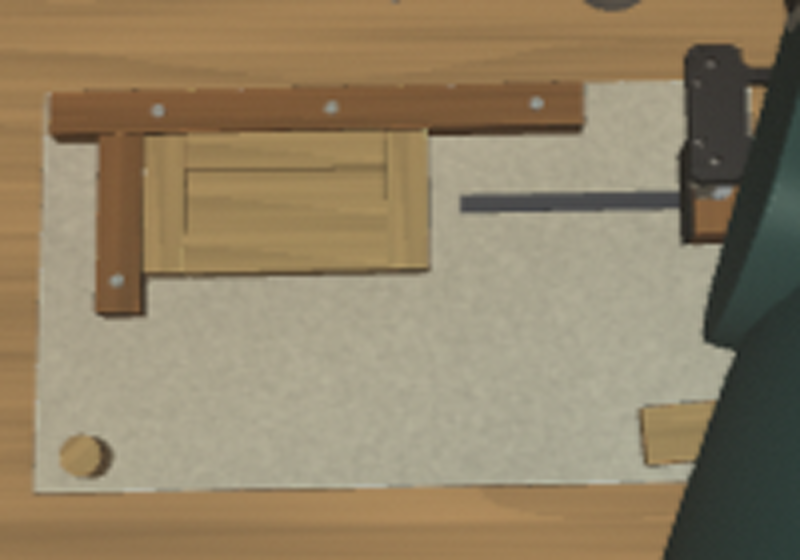

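The door is tight in the corner: its left end lies on the stop at column 145, its far edge on the fence at row 131, and it is square. The fingers are past the shoe, which is at about (710,200), so next I lower behind it and push.

Emit:
{"method": "jog_arm", "body": {
  "deltas": [
    [[0.1, 0.1, 0.8], [0, 0, 0], 0],
    [[0, 0, 0.8], [0, 0, 0], 0],
    [[0, 0, 0.7], [0, 0, 0], 0],
    [[0, 0, 0], [0, 0, 0], 0]
  ]
}}

```text
clock: 9.72
position: [578.7, -163.6, 25.0]
tool_rot: [1.0, 0.008, -0.002, -0.001]
force: [-1.4, -0.7, -1.9]
width: 0.8
gripper_force: 0.0
```

Emit:
{"method": "jog_arm", "body": {
  "deltas": [
    [[0, -0.3, 0], [0, 0, 0], 0],
    [[0, -0.3, 0], [0, 0, 0], 0],
    [[0, -0.3, 0], [0, 0, 0], 0],
    [[0, -0.3, 0], [0, 0, 0], 0],
    [[0, -0.3, 0], [0, 0, 0], 0]
  ]
}}

```text
clock: 10.13
position: [580.4, -126.8, 29.9]
tool_rot: [1.0, 0.008, 0.001, 0.0]
force: [1.2, -3.4, 1.8]
width: 0.4
gripper_force: 1.7
```

Emit:
{"method": "jog_arm", "body": {
  "deltas": [
    [[0, -0.35, 0], [0, 0, 0], 0],
    [[0, -0.35, 0], [0, 0, 0], 0],
    [[0, -0.35, 0], [0, 0, 0], 0],
    [[0, -0.35, 0], [0, 0, 0], 0],
    [[0, -0.35, 0], [0, 0, 0], 0]
  ]
}}

```text
clock: 10.55
position: [579.1, -82.9, 28.7]
tool_rot: [1.0, 0.008, 0.0, 0.0]
force: [0.9, -3.3, 3.4]
width: 0.6
gripper_force: 1.7
```

Emit:
{"method": "jog_arm", "body": {
  "deltas": [
    [[0, -0.35, 0], [0, 0, 0], 0],
    [[0, -0.35, 0], [0, 0, 0], 0],
    [[0, -0.35, 0], [0, 0, 0], 0],
    [[0, -0.35, 0], [0, 0, 0], 0],
    [[0, -0.35, 0], [0, 0, 0], 0]
  ]
}}

```text
clock: 10.97
position: [578.4, -39.2, 28.6]
tool_rot: [1.0, 0.008, -0.0, -0.0]
force: [0.3, -3.0, 1.9]
width: 0.7
gripper_force: 1.7
```

Emit:
{"method": "jog_arm", "body": {
  "deltas": [
    [[0, -0.35, 0], [0, 0, 0], 0],
    [[0, -0.35, 0], [0, 0, 0], 0],
    [[0, -0.3, 0], [0, 0, 0], 0],
    [[0, -0.2, 0], [0, 0, 0], 0],
    [[0, -0.15, 0], [0, 0, 0], 0]
  ]
}}

```text
clock: 11.38
position: [577.9, -5.6, 28.6]
tool_rot: [1.0, 0.008, -0.0, 0.0]
force: [0.7, -2.2, 2.4]
width: 0.8
gripper_force: 1.6
```

Emit:
{"method": "jog_arm", "body": {
  "deltas": [
    [[0, -0.2, 0], [0, 0, 0], 0],
    [[0, -0.2, 0], [0, 0, 0], 0],
    [[0, -0.2, 0], [0, 0, 0], 0],
    [[0, -0.15, 0], [0, 0, 0], 0],
    [[0, -0.08, 0], [0, 0, 0], 0]
  ]
}}

```text
clock: 11.8
position: [577.5, 14.9, 28.6]
tool_rot: [1.0, 0.008, -0.0, -0.0]
force: [1.1, -3.3, 3.5]
width: 0.6
gripper_force: 1.6
```

Emit:
{"method": "jog_arm", "body": {
  "deltas": [
    [[0, -0.08, 0], [0, 0, 0], 0],
    [[0, -0.04, 0], [0, 0, 0], 0],
    [[0, 0, 0], [0, 0, 0], 0]
  ]
}}

```text
clock: 12.05
position: [577.5, 17.0, 28.6]
tool_rot: [1.0, 0.008, -0.0, 0.001]
force: [0.3, -6.1, 2.4]
width: 0.5
gripper_force: 3.4
```

Emit:
{"method": "jog_arm", "body": {
  "deltas": [
    [[0, -0.06, 0], [0, 0, 0], 0],
    [[0, -0.03, 0], [0, 0, 0], 0],
    [[0, 0, 0], [0, 0, 0], 0]
  ]
}}

```text
clock: 12.3
position: [577.5, 17.2, 28.8]
tool_rot: [1.0, 0.008, -0.0, 0.002]
force: [-0.2, -23.4, 3.8]
width: 0.4
gripper_force: 11.9
```

Emit:
{"method": "jog_arm", "body": {
  "deltas": [
    [[0, 0.3, 0], [0, 0, 0], 0],
    [[0, 0.6, 0], [0, 0, 0], 0],
    [[0, 0.5, -1], [0, 0, 0], 0],
    [[0, 0.5, -1], [0, 0, 0], 0],
    [[0, 1, -1], [0, 0, 0], 0]
  ]
}}

```text
clock: 12.72
position: [578.1, -52.0, 104.0]
tool_rot: [1.0, 0.009, -0.001, -0.001]
force: [0.5, -0.6, 0.4]
width: 0.4
gripper_force: 0.0
```

Emit:
{"method": "jog_arm", "body": {
  "deltas": [
    [[0, 1, -1], [0, 0, 0], 0],
    [[0, 1, -1], [0, 0, 0], 0],
    [[0, 1, 0], [0, 0, 0], 0],
    [[0, 1, 0], [0, 0, 0], 0],
    [[0, 0, 0], [0, 0, 0], 0]
  ]
}}

```text
clock: 13.13
position: [580.0, -155.9, 153.6]
tool_rot: [1.0, 0.007, 0.0, 0.0]
force: [0.6, -0.4, -1.1]
width: 0.4
gripper_force: 0.0
```

```bash
python3 - <<'E'
from h import *
im,d=env.snapshot('top'); cv2.imwrite('pics/top3.png',cv2.resize(im[110:250,130:330,::-1],None,fx=4,fy=4,interpolation=2))
s=env.sense();print(s['position'],s['force'])
E
```

```text
[ 579.93147063 -154.2495768   153.24790946] [ 0.73579148  1.26630104 -0.0062493 ]
```

View pics/top3.png

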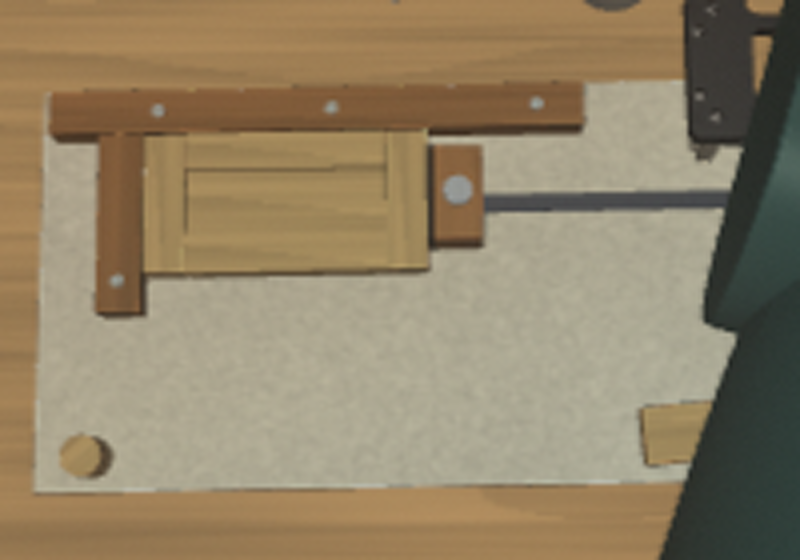

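The door sits square in the corner, with the shoe's rubber face against its right end at column 431. The arm is clear, and the offcut and dowel have not moved.

```bash
python3 -c "
from station import env
print(env.close_job())"
```

```text
the job is handed in; nothing more can be done
None
```

The door is home in the jig corner, tight to the long fence and the end stop, with the clamp shoe bearing on its right end; I handed the job in at about 13 s, and no verdict was returned.

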